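# Clear the gluing base and stack the brake lining plates under the weight

### The arm

A 7-joint arm with a two-finger parallel gripper is mounted at the origin on the work surface. World frame = base frame: x ahead of the robot, y to its left, z up, the work surface at z = 0. Lengths are in m, angles in rad, forces in N, time in s.
With the tool pointing down it reaches from about 0.4 to 0.9 m from the base axis. Payload 5.6 kg.
Tool frame: the origin (TCP) lies midway between the tips of the shut fingers; the grasp point (between the pads) lies 19 mm behind it; y points along the fingers, z is the direction in which the jaws open and shut, and the axes are right-handed (so a half turn about y gives the same grasp; the last joint's range is limited). The gripper opens to 92 mm and grips with 3 to 60 N. Pads are 20 mm wide; open, the fingers measure 128 mm over their backs; the gripper's body (75 mm by 189 mm) begins 69 mm behind the grasp point.
Start: joints at [-1.253, 0.468, -0.012, 1.603, 0.006, 1.071, -0.056], TCP at [0.23, 0.608, 0.215] pointing down, gripper open.
Joint ranges: [-2.53, 2.53], [-0.31, 2.02], [-1.57, 1.55], [0.28, 2.44], [-1.29, 4.43], [0.15, 1.84], [-2.92, 2.92]. Speed limits (rad/s): [2.57, 2.57, 3.14, 3.14, 3.14, 3.14, 3.14].

### API

Orientations are given as a 3x3 rotation matrix whose columns are the frame's x, y, z axes.
In Python, from station import env, effector, solver, viewer, workorder, search_frame, tip_of gives the robot as it stands. Calls block until the motion is done:
- env.reach(position, orientation): joint-space move of the TCP to a pose.
- env.movel(position, frame=None, rate=0.15): straight line of the TCP; frame=None keeps the orientation; rate is the mean speed in m/s.
- env.goto_joints(angles): joint-space move.
- effector.release() and effector.grasp(squeeze=None): open the fingers fully, or close them until they stop; squeeze is the grip in N (None keeps the last).
- env.pause(seconds).
- solver.inverse_kinematics(position, orientation): joint angles nearest the present ones, or None.
- env.sense(): the state.
- viewer.read_camera(name): name is "side" or "top" or "wrist"; returns (picture, depth): 384x512x3 uint8, red, green, blue; 384x512 float32, m along the optical axis (not along the pixel's ray), 0 where there is no reading.
- viewer.camera_info(name): a dict with "intrinsics" (3x3 intrinsics, pixels), "eye" and "rotation" of the camera in the world; the wrist camera has in their place "T_tool_cam" (4x4, takes a point from camera to tool coordinates, whose origin is the TCP and whose axes are the tool frame's). Camera axes: x right, y up, looking along -z (the intrinsics and any distortion apply to the point x, -y, -z); pixel columns grow to the right and rows downward; lengths in m; the calibration is good to about 2 mm. A picture is of the moment at which its call begins: read the wrist's pose just before it. camera_info takes no time and is no camera call.
A pose or a line that the arm cannot do raises env.PlanningError and nothing moves.
- workorder.finish_job(): hands the job in, once; it reports no verdict.
Trained networks look in the newest picture that a camera, given by its name, has taken for a name from the list of things; names that differ only in an ending like _2 or _b are one class to them, and where a whole thing is asked for, a point or a joint stands for the part that bears it (a point fixed in the world has none). Each returns a list of dicts, best first, with "score" (0 to 1); they miss things now and then, are a little off and sometimes report something else, mostly with a low value. They report only what shows in the picture. A call takes as long as a camera call.
- search_frame(camera, name): "at" ([x, y, z] in m, in world coordinates, good to about 4 mm: the middle of the surface that is visible of it).
- tip_of(camera, name): "at" ([x, y, z] in m, in world coordinates, good to about 4 mm: a listed point, or the origin of a listed thing).
The state is a dict: "t": time; "joint_positions": joint angles; "joint_velocities": joint speeds; "tau": joint torques, N m; "ee_pos": TCP position; "tcp_rot": TCP orientation; "wrist_force": force on the tool from outside, world axes, zero at the start; "moment": the same for the moment, N m; "gripper_width": finger opening in m.
Only numpy, scipy, OpenCV 4.12 (cv2) and the standard library are available. Lean on these libraries where they do the work, as an engineer would, in place of code of your own. Each camera call takes 0.05 s, during which the arm holds its last target.

### The job

Clear all the rubbish off the steel base into the scrap bin. Only then stack all the brake lining plates flat on the base in one square, flush pile, centred on and lined up with the black pad, and last set the steel weight upright on the middle of the pile so the glue can cure. Leave the bottle and the screwdriver alone.

Things in the scene. Friction and masses are not known exactly. Their poses are not given: they have to be found in the camera images.
- base_top (a point): Fixed flat steel slab on the bench, 240 x 200 mm and 12 mm thick, that the rubbish lies on at the start. A black rubber pad, 100 x 50 mm, is let in flush in the middle of its top. This point is the centre of the top face and of the pad; x runs along the 240 mm side and the pad's 100 mm side, y along the 200 mm side and the pad's 50 mm side, z up.
- bin: Open-topped grey sheet-metal scrap bin fixed to the bench, outside 200 (x) x 140 (y) x 90 mm high, walls 4 mm. Origin at the centre of its underside, on the bench; x along the 200 mm side, z up.
- plate1_mid (a point): Brake lining plate: a flat dark steel plate faced with cork-coloured lining, 100 (x) x 50 (y) x 16 mm thick (z), 0.18 to 0.35 kg, lying flat on the bench at the start. There are three or four, all alike; an absent one reads None. This point is its centre, half-way up.
- plate2_mid (a point): Brake lining plate: a flat dark steel plate faced with cork-coloured lining, 100 (x) x 50 (y) x 16 mm thick (z), 0.18 to 0.35 kg, lying flat on the bench at the start. There are three or four, all alike; an absent one reads None. This point is its centre, half-way up.
- plate3_mid (a point): Brake lining plate: a flat dark steel plate faced with cork-coloured lining, 100 (x) x 50 (y) x 16 mm thick (z), 0.18 to 0.35 kg, lying flat on the bench at the start. There are three or four, all alike; an absent one reads None. This point is its centre, half-way up.
- plate4_mid (a point): Brake lining plate: a flat dark steel plate faced with cork-coloured lining, 100 (x) x 50 (y) x 16 mm thick (z), 0.18 to 0.35 kg, lying flat on the bench at the start. There are three or four, all alike; an absent one reads None. This point is its centre, half-way up.
- weight_bar (a point): Steel weight, up to 0.94 kg: a block 90 (x) x 50 (y) x 28 mm high with a round carrying bar above it, 16 mm thick and 80 mm long along x, on two posts 60 mm apart (12 mm thick). The bar's underside is 22 mm above the block's top. Stands upright on the bench at the start. This point is the middle of the bar, 58 mm above the weight's underside; z up.
- weight_foot (a point): The same weight: the centre of its underside, axes as for its bar.
- scrap1_mid (a point): Rubbish: stepped offcut of pale wood, 80 (x) x 34 (y) x 36 mm high, the +x part only 26 mm high. This point is its centre, 17 mm above its underside. Three or four pieces of rubbish are present; an absent one reads None.
- scrap2_mid (a point): Rubbish: block of plywood, 66 (x) x 40 (y) x 36 mm high. This point is its centre, 18 mm above its underside. None if absent.
- scrap3_mid (a point): Rubbish: worn black rubber mount in the shape of a dumb-bell, 62 (x) x 44 (y) x 34 mm high, the two square ends (22 mm long along x) 44 mm wide, the waist between them 24 mm wide and high. This point is its centre, 17 mm above its underside. None if absent.
- scrap4_mid (a point): Rubbish: hard crumpled paper ball, about 60 mm across and 50 mm high, with a flat underside. This point is its centre, half-way up. None if absent.
- bottle: Bystander: white plastic bottle, 50 mm across, 120 mm tall, beyond the base. Origin at the centre of its underside. Leave alone.
- screwdriver: Bystander: screwdriver 200 mm long lying beyond the base. Leave alone.

How it is judged:
By the outcome, as a careful person would: the job done as asked, in the order asked, and still so for the second after the job is handed in, with the robot touching nothing.
Of plate1, plate2, plate3, plate4 only 3 to 4 are there at a start; the rules pass over those that are not, and their reading is None.
Of scrap1, scrap2, scrap3, scrap4 only 3 to 4 are there at a start; the rules pass over those that are not, and their reading is None.
At some moment in a run one of scrap1, scrap2, scrap3, scrap4, weight may be knocked a few centimetres aside while the robot is not near it.
Once in a run the grip may slacken for a moment while it holds something.
It also fails if it takes over 208 s, if anything falls off the work surface, if the arm or the gripper's body presses on something with over 40 N, if the wrist force passes 120 N, or if a joint passes its speed limit or range.

## Working session

There is one attempt and no reset: what is moved stays moved. The work goes in short steps, each a Python script; the robot and the scene stay as the last script left them, time stands still between calls to the robot, and variables do not carry over. Pictures are saved under pics/ and viewed, and the job is handed in when it is done.

```bash
ls; mkdir -p pics
cat > h.py <<'E'
import numpy as np, cv2
from station import env, effector, solver, viewer, workorder, search_frame, tip_of
def snap(cam,fn):
    p,d=viewer.read_camera(cam)
    cv2.imwrite('pics/'+fn,cv2.cvtColor(p,cv2.COLOR_RGB2BGR)); return p,d
def cloud(cam,d,pose=None):
    i=viewer.camera_info(cam); K=np.array(i['intrinsics'])
    v,u=np.mgrid[0:d.shape[0],0:d.shape[1]]
    x=(u-K[0,2])/K[0,0]*d; y=(v-K[1,2])/K[1,1]*d
    P=np.stack([x,-y,-d],-1)
    if cam=='wrist':
        T=np.array(i['T_tool_cam']); P=P@T[:3,:3].T+T[:3,3]
        R,p=pose; return P@np.array(R).T+p
    return P@np.array(i['rotation']).T+np.array(i['eye'])
E
python3 - <<'E'
from h import *
np.set_printoptions(precision=4,suppress=True)
s=env.sense(); print(s['t'],s['ee_pos'],s['tcp_rot'])
for c in ['side','top','wrist']:
    print(viewer.camera_info(c))
    snap(c,c+'0.png')
    if c!='wrist':
        for n in ['base_top','bin','plate1_mid','weight_bar','weight_foot','scrap1_mid','scrap2_mid','scrap3_mid','scrap4_mid','bottle','screwdriver']:
            print(c,n,[(np.round(r['at'],3).tolist(),round(r['score'],2)) for r in tip_of(c,n)][:6])
E
```

```text
pics
0.0 [0.2293 0.6076 0.2137] [[ 0.9356 -0.0005  0.3531]
 [-0.3531 -0.0017  0.9356]
 [ 0.0001 -1.     -0.0018]]
{'intrinsics': array([[410.8684,   0.    , 259.7933],
       [  0.    , 410.8684, 184.5731],
       [  0.    ,   0.    ,   1.    ]]), 'eye': array([ 0.1731, -0.6835,  0.9775]), 'rotation': array([[ 0.8776,  0.358 , -0.3189],
       [-0.4794,  0.6589, -0.5797],
       [ 0.0026,  0.6616,  0.7499]])}
side base_top [([0.52, -0.041, 0.012], 0.77)]
side bin [([0.54, -0.365, 0.0], 0.61)]
side plate1_mid [([0.414, 0.37, 0.008], 0.89), ([0.656, 0.211, 0.01], 0.45)]
side weight_bar [([0.54, 0.222, 0.057], 0.64)]
side weight_foot [([0.534, 0.222, 0.0], 0.97), ([0.543, -0.366, 0.0], 0.29)]
side scrap1_mid [([0.584, -0.092, 0.031], 0.74)]
side scrap2_mid [([0.519, -0.04, 0.011], 0.59), ([0.449, -0.098, 0.03], 0.58), ([0.655, 0.21, 0.009], 0.23)]
side scrap3_mid [([0.446, 0.019, 0.025], 0.67)]
side scrap4_mid []
side bottle [([0.539, 0.221, 0.057], 0.7), ([0.734, 0.051, 0.0], 0.61), ([0.537, 0.222, 0.0], 0.61)]
side screwdriver [([0.732, -0.123, -0.003], 0.58)]
{'intrinsics': array([[4
[... 570 characters left out ...]
5, 0.219, 0.001], 0.83), ([0.452, -0.101, 0.027], 0.47)]
top scrap1_mid [([0.583, -0.09, 0.029], 0.81), ([0.653, 0.212, 0.01], 0.68), ([0.413, 0.371, 0.008], 0.31)]
top scrap2_mid [([0.45, -0.096, 0.029], 0.75)]
top scrap3_mid [([0.445, 0.012, 0.027], 0.85)]
top scrap4_mid []
top bottle [([0.735, 0.056, -0.001], 0.61)]
top screwdriver [([0.731, -0.118, -0.002], 0.74)]
{'intrinsics': array([[267.0685,   0.    , 254.4683],
       [  0.    , 267.0685, 191.267 ],
       [  0.    ,   0.    ,   1.    ]]), 'T_tool_cam': array([[-0.0006, -0.9678, -0.2518, -0.0712],
       [-0.0011,  0.2518, -0.9678, -0.1702],
       [ 1.    , -0.0003, -0.0012, -0.0004],
       [ 0.    ,  0.    ,  0.    ,  1.    ]])}
```

View pics/top0.png

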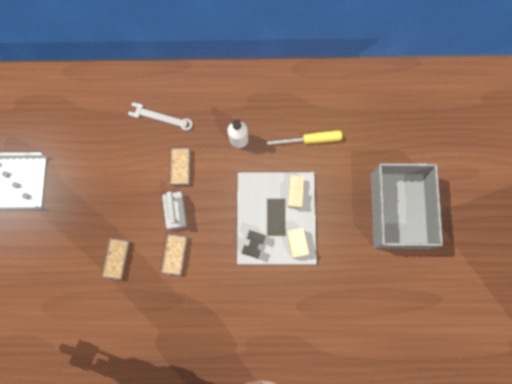

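View pics/side0.png

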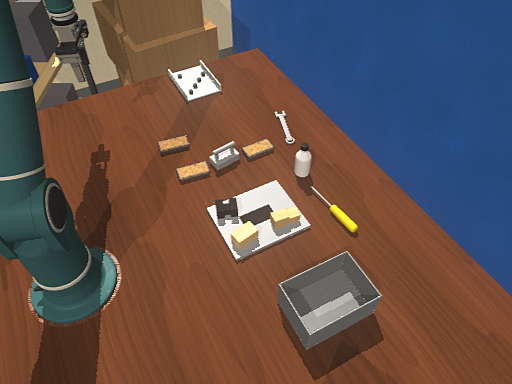

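View pics/wrist0.png

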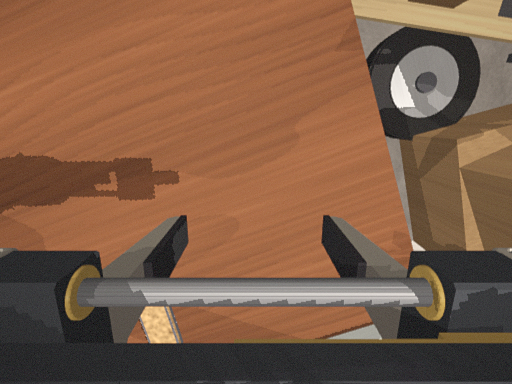

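The top view shows three plates, at pixels (180,166), (175,255) and (116,258), and the weight at (174,210). Scrap1 is at (297,191), scrap2 at (298,242) and scrap3 at (254,244), with no paper ball. The pad is at (276,217) and the bin at (405,206). Next I'll measure orientations from depth.

```bash
cat >> h.py <<'E'
def rects(P,mask,minpx=60):
    n,lab,st,_=cv2.connectedComponentsWithStats(mask.astype(np.uint8),connectivity=4)
    out=[]
    for k in range(1,n):
        if st[k,4]<minpx: continue
        q=P[lab==k]
        (c,(w,h),a)=cv2.minAreaRect((q[:,:2]*1000).astype(np.float32))
        if w<h: w,h=h,w; a+=90
        a=(a+90)%180-90
        out.append((np.round([c[0]/1000,c[1]/1000],4).tolist(),[round(w),round(h)],round(a,1),round(float(np.median(q[:,2])),4),int(st[k,4])))
    return out
E
python3 - <<'E'
from h import *
p,d=snap('top','top1.png'); P=cloud('top',d)
ok=(d>0)&(abs(P[...,1])<0.5)&(P[...,0]>0.3)&(P[...,0]<0.85)
Z=P[...,2]
print('table',np.median(Z[ok]))
print('>6mm');[print(r) for r in rects(P,ok&(Z>0.006))]
print('>22mm');[print(r) for r in rects(P,ok&(Z>0.021))]
dark=ok&(p.max(-1)<75)&(abs(Z-0.012)<0.004)
print('dark');[print(r) for r in rects(P,dark,40)]
cv2.imwrite('pics/crop.png',cv2.resize(cv2.cvtColor(p[140:290,90:330],cv2.COLOR_RGB2BGR),None,fx=3.3,fy=3.3,interpolation=cv2.INTER_CUBIC))
E
```

```text
table 0.0007549859971119899
>6mm
([0.8193, 0.3391], [37, 36], -18.6, 0.0084, 93)
([0.7839, 0.2375], [84, 31], 78.6, 0.0083, 134)
([0.7305, 0.0565], [49, 44], -86.4, 0.0801, 444)
([0.7302, -0.1181], [198, 26], -85.5, 0.0211, 440)
([0.6561, 0.2121], [101, 52], -0.2, 0.0163, 718)
([0.5489, -0.3631], [225, 142], -0.7, 0.0577, 2646)
([0.519, -0.0422], [241, 202], -0.4, 0.0125, 7007)
([0.5357, 0.2224], [90, 50], 9.1, 0.0291, 722)
([0.4222, 0.22], [100, 51], -7.3, 0.0164, 790)
([0.4122, 0.37], [100, 53], -8.3, 0.0164, 812)
>22mm
([0.7305, 0.0565], [49, 44], -86.4, 0.082, 410)
([0.734, -0.1675], [99, 22], -85.2, 0.0241, 218)
([0.5365, -0.3629], [200, 142], -0.7, 0.064, 2294)
([0.5805, -0.0913], [81, 34], -5.5, 0.0451, 427)
([0.5357, 0.2225], [90, 50], 9.1, 0.0294, 679)
([0.4486, -0.0931], [66, 40], 11.2, 0.0476, 458)
([0.446, 0.0172], [62, 44], -18.9, 0.0454, 407)
dark
```

View pics/crop.png

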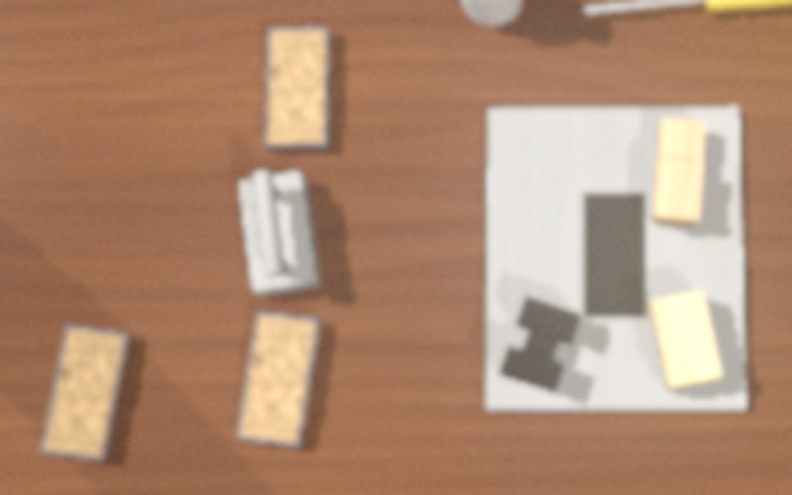

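```bash
cat >> h.py <<'E'
np.set_printoptions(precision=4,suppress=True)
def fr(deg):
    a=np.radians(deg); c,s=np.cos(a),np.sin(a)
    return np.array([[c,0,-s],[s,0,c],[0,-1,0]],float)
def best(pos,deg):
    q0=np.array(env.sense()['joint_positions']); o=[]
    for g in (deg,deg+180,deg-180):
        q=solver.inverse_kinematics(pos,fr(g))
        if q is not None: o.append((np.abs(np.array(q)-q0).max(),g))
    return min(o)[1]
def go(pos,deg):
    g=best(pos,deg); env.reach(np.array(pos),fr(g)); return g
def topobjs(zmin):
    p,d=viewer.read_camera('top'); P=cloud('top',d)
    ok=(d>0)&(abs(P[...,1])<0.5)&(P[...,0]>0.3)&(P[...,0]<0.85)
    return rects(P,ok&(P[...,2]>zmin))
def near(L,xy,size,r=0.08):
    c=[o for o in L if np.hypot(o[0][0]-xy[0],o[0][1]-xy[1])<r and abs(o[1][0]-size[0])<10 and abs(o[1][1]-size[1])<10]
    return min(c,key=lambda o:abs(o[1][0]-size[0])+abs(o[1][1]-size[1])) if c else None
def st(m=''):
    s=env.sense(); print(m,'t',round(s['t'],1),'ee',s['ee_pos'],'w',round(s['gripper_width'],4),'F',s['wrist_force'])
    return s
def pick(xy,deg,z,sq,zt=0.2,slow=0.12):
    effector.release()
    g=go([*xy,zt],deg)
    env.movel([*xy,z+0.05],rate=0.25); env.movel([*xy,z],rate=slow)
    effector.grasp(sq); st('grasped')
    env.movel([*xy,zt],rate=0.2); st('lifted'); return g
BIN=(0.5365,-0.363)
def dump(dx,z):
    x=BIN[0]+dx
    go([x,BIN[1],0.2],90); st('over bin')
    env.movel([x,BIN[1],z],rate=0.2); effector.release(); env.pause(0.2)
    env.movel([x,BIN[1],0.2],rate=0.3)
E
python3 - <<'E'
from h import *
pick((0.5805,-0.0913),-5.5,0.018,30)
dump(-0.025,0.06); st()
print(topobjs(0.021))
snap('top','t2.png')
E
```

```text
grasped t 6.4 ee [ 0.5805 -0.0914  0.018 ] w 0.0342 F [0.3135 0.571  0.5484]
lifted t 7.5 ee [ 0.5797 -0.0909  0.1989] w 0.0339 F [-0.836  -0.5757 -1.4274]
over bin t 8.6 ee [ 0.5122 -0.3617  0.1992] w 0.0338 F [-0.1018  0.1529 -0.9473]
 t 11.2 ee [ 0.5116 -0.3627  0.2003] w 0.0915 F [-0.4729 -0.0069 -0.331 ]
[([0.7303, 0.0567], [49, 45], 89.1, 0.0818, 409), ([0.4621, -0.0944], [667, 306], -83.9, 0.6796, 34021), ([0.7326, -0.1678], [100, 22], -83.7, 0.0241, 221)]
```

View pics/t2.png

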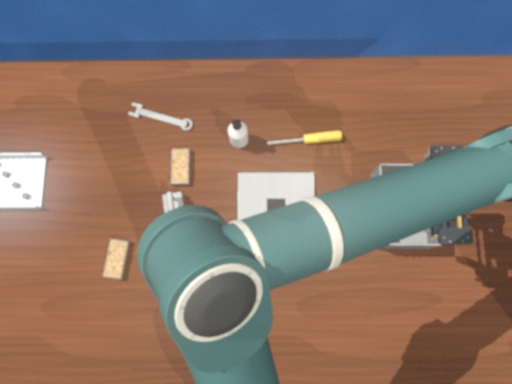

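Scrap1 is released in the bin, though the arm blocks the top camera's view of that area. I'll measure the remaining pieces with the wrist camera.

```bash
cat >> h.py <<'E'
def wristobjs(zmin,fn=None,zmax=0.12,minpx=150):
    s=env.sense(); p,d=viewer.read_camera('wrist')
    if fn: cv2.imwrite('pics/'+fn,cv2.cvtColor(p,cv2.COLOR_RGB2BGR))
    P=cloud('wrist',d,(s['tcp_rot'],np.array(s['ee_pos'])))
    ok=(d>0.12)&(P[...,2]>zmin)&(P[...,2]<zmax)
    return rects(P,ok,minpx),p,P
E
python3 - <<'E'
from h import *
go([0.44,-0.04,0.25],0)
L,p,P=wristobjs(0.021,'w1.png')
for o in L: print(o)
E
```

```text
([0.5373, -0.3608], [201, 136], -0.5, 0.0585, 8845)
([0.5363, 0.2201], [90, 50], 9.3, 0.0291, 2949)
([0.4485, -0.0945], [66, 40], 11.1, 0.0481, 1415)
([0.446, 0.0157], [62, 44], -18.8, 0.0459, 1293)
```

View pics/w1.png

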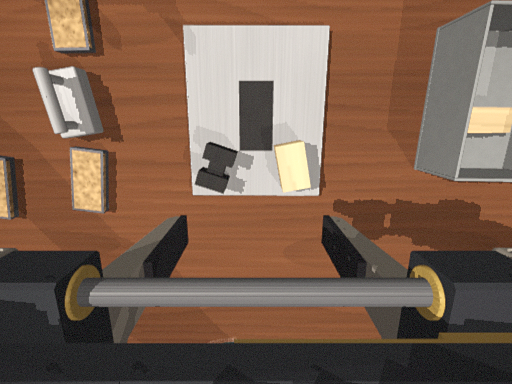

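The wrist view shows scrap1 in the bin at about (490,120). Scrap3 is at (215,167) and scrap2 at (293,165), both where they were.

Run:
```python
from h import *
pick((0.4485,-0.0942),11.1,0.018,30)
dump(0.025,0.065)
go([0.44,-0.04,0.25],0)
L,p,P=wristobjs(0.021,'w2.png')
for o in L: print(o)
o=near(L,(0.446,0.016),(62,44))
if o:
    pick(o[0],o[2]+90,0.018,30)
    dump(0.0,0.085)
    go([0.44,-0.04,0.25],0)
    L,p,P=wristobjs(0.021,'w3.png')
    for o in L: print(o)
st()
```

```text
grasped t 15.5 ee [ 0.4485 -0.0943  0.018 ] w 0.0397 F [-0.5495  0.1708 -0.3946]
lifted t 16.5 ee [ 0.4478 -0.0938  0.1992] w 0.0396 F [-0.3566 -0.2159 -1.1994]
over bin t 17.7 ee [ 0.5613 -0.3623  0.1994] w 0.0399 F [ 0.0162 -0.5848 -1.1907]
([0.5371, -0.36], [201, 135], -0.2, 0.053, 10004)
([0.5362, 0.2208], [90, 51], 9.3, 0.0291, 2972)
([0.4459, 0.0157], [62, 44], -18.9, 0.0459, 1298)
grasped t 24.7 ee [0.4462 0.0158 0.0183] w 0.0619 F [-0.9492 -0.0488  5.011 ]
lifted t 25.7 ee [0.445  0.0157 0.1991] w 0.0622 F [ 0.6726  0.0897 -0.889 ]
over bin t 27.2 ee [ 0.537  -0.3616  0.1994] w 0.0615 F [-0.0665  0.8238 -0.3517]
([0.5034, -0.3622], [139, 135], 88.5, 0.0562, 6049)
([0.5363, 0.2208], [90, 50], 9.3, 0.0289, 1798)
([0.7205, 0.0501], [49, 22], -68.9, 0.0391, 426)
([0.7336, -0.1687], [99, 20], -85.5, 0.0243, 499)
 t 30.6 ee [ 0.4404 -0.0411  0.2498] w 0.092 F [-0.6582 -0.1103  0.2334]
```

View pics/w3.png

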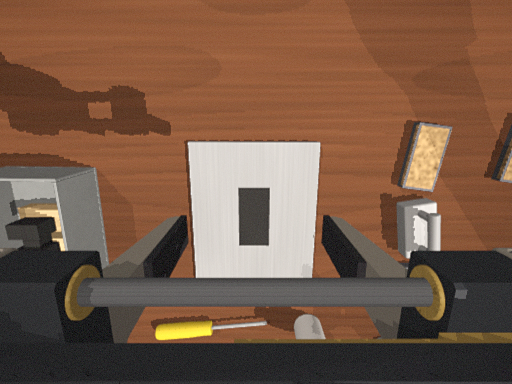

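The base is clear. The camera turned 180° for this view. Next I'll check the bin and measure the base and pad precisely.

Run:
```python
from h import *
def base(fn):
    s=env.sense(); p,d=viewer.read_camera('wrist')
    cv2.imwrite('pics/'+fn,cv2.cvtColor(p,cv2.COLOR_RGB2BGR))
    P=cloud('wrist',d,(s['tcp_rot'],np.array(s['ee_pos'])))
    Z=P[...,2]; R=(abs(P[...,0]-.52)<.16)&(abs(P[...,1]+.042)<.14)&(d>.12)
    print(fn,rects(P,R&(Z>0.006)&(Z<.02),1000))
    print(rects(P,R&(Z>0.006)&(Z<.02)&(p.max(-1)<90),300), rects(P,R&(Z>0.006)&(Z<.02)&(p.max(-1)<120),300))
env.reach(np.array([0.44,-0.04,0.25]),fr(0)); base('b0.png')
p,d=snap('top','t3.png'); P=cloud('top',d)
R=(abs(P[...,0]-.537)<.095)&(abs(P[...,1]+.363)<.06); print('bin inside max z',np.percentile(P[R][:,2],[50,90,98,99.5]))
env.reach(np.array([0.62,-0.04,0.25]),fr(180)); base('b180.png')
p,d=snap('side','s3.png')
st()
```

```text
b0.png [([0.5137, -0.0424], [230, 201], -0.3, 0.0123, 16790)]
[([0.5177, -0.0422], [97, 47], -0.9, 0.0125, 1664)] [([0.5175, -0.0423], [97, 48], 0.2, 0.0126, 1711)]
bin inside max z [0.0057 0.0719 0.0759 0.0793]
b180.png [([0.5339, -0.0427], [208, 200], -0.1, 0.0121, 14848)]
[([0.5183, -0.0426], [97, 47], -0.3, 0.0124, 1592)] [([0.5188, -0.0431], [98, 48], -0.6, 0.0124, 1628)]
 t 33.2 ee [ 0.6198 -0.0401  0.2501] w 0.0919 F [ 0.6265 -1.0629 -0.0841]
```

View pics/t3.png

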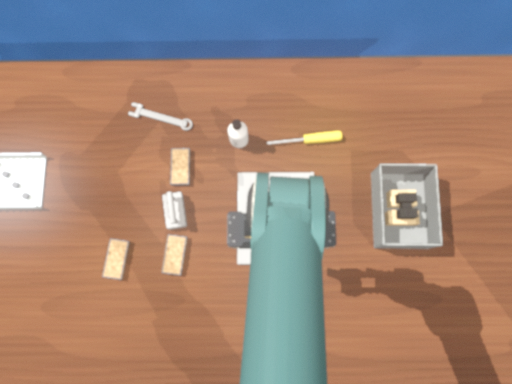

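View pics/s3.png

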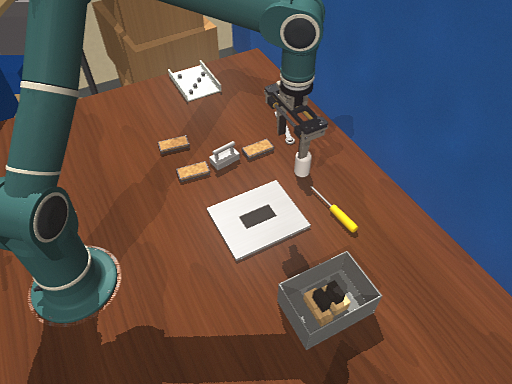

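View pics/b0.png

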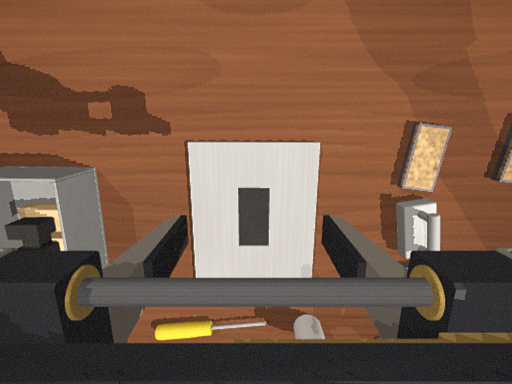

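The pad centre is (0.518, −0.0424) at about −0.4° yaw. All three scraps lie inside the bin below the rim, with their tops at about 0.076 m. Now the first plate.

```bash
cat >> h.py <<'E'
PAD=np.array([0.5184,-0.0424]); PYAW=-0.4
def hover(xy,deg,z=0.22):
    # pick yaw alternative feasible at hover and pick
    q0=np.array(env.sense()['joint_positions']); o=[]
    for g in (deg,deg+180,deg-180):
        p=np.array([*(np.array(xy)+fr(g)[:2,0]*0.07),z]); q=solver.inverse_kinematics(p,fr(g))
        if q is not None: o.append((np.abs(np.array(q)-q0).max(),g,p))
    _,g,p=min(o,key=lambda t:t[0]); env.reach(p,fr(g)); return g
def plate(xy0,a0,i,zt=0.14):
    g=hover(xy0,a0)
    L,_,_=wristobjs(0.007,f'pl{i}.png'); o=near(L,xy0,(100,50),0.06); print('measured',o,'g',g)
    if o is None: print(L); return
    xy=np.array(o[0]); a=o[2]; gg=g-a0+a
    env.reach(np.array([*xy,0.08]),fr(gg)); env.movel([*xy,0.003],rate=0.1)
    effector.grasp(45); st('grasped'); env.movel([*xy,zt],rate=0.2); st('lifted')
    gp=PYAW+(gg-a)
    env.reach(np.array([*PAD,zt]),fr(gp)); st('over pad')
    zp=0.012+0.016*i+0.0035
    env.movel([*PAD,zp+0.03],rate=0.2); env.movel([*PAD,zp],rate=0.06); st('down')
    effector.release(); env.pause(0.2)
    env.movel([*PAD,0.2],rate=0.3)
def checkpile(fn,n):
    g=hover(PAD,PYAW,0.25)
    L,p,P=wristobjs(0.012+0.016*n-0.006,fn); print('pile',n,near(L,PAD,(100,50),0.08),'g',g); st()
    return L
E
python3 - <<'E'
from h import *
plate((0.4222,0.22),-7.3,0)
print(checkpile('c0.png',1))
E
```

```text
measured ([0.422, 0.2192], [99, 50], -7.4, 0.0164, 2799) g 172.7
grasped t 37.1 ee [0.422  0.2192 0.003 ] w 0.0495 F [-0.284  -0.1778  0.7937]
lifted t 38.0 ee [0.4211 0.2191 0.1392] w 0.0495 F [ 0.6567 -0.5558 -1.3656]
over pad t 39.1 ee [ 0.518  -0.0411  0.1393] w 0.0496 F [ 0.6755 -0.6107 -2.9915]
down t 40.3 ee [ 0.5182 -0.0425  0.0151] w 0.0494 F [ 0.0051 -0.4626 -2.6839]
pile 1 ([0.5183, -0.0422], [99, 50], -0.1, 0.0284, 2567) g -180.4
 t 42.5 ee [ 0.4482 -0.041   0.2492] w 0.0917 F [ 0.0681  0.9194 -0.3046]
[([0.5372, -0.3597], [201, 135], -0.2, 0.0613, 10105), ([0.5363, 0.2207], [90, 50], 9.1, 0.0291, 2893), ([0.5183, -0.0422], [99, 50], -0.1, 0.0284, 2567)]
```

View pics/c0.png

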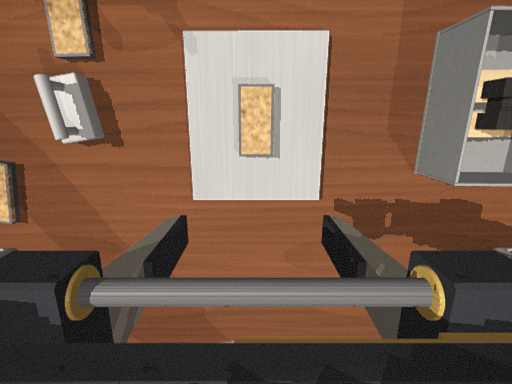

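The plate is centred on the base at (258,120) and covers the pad. Next two.

Run:
```python
from h import *
plate((0.4122,0.37),-8.3,1)
checkpile('c1.png',2)
L,_,P=wristobjs(0.006,zmax=0.02); print('base',[o for o in L if o[1][0]>200])
plate((0.6561,0.2121),-0.2,2)
checkpile('c2.png',3)
```

```text
measured ([0.4121, 0.3692], [99, 50], -8.6, 0.0164, 2800) g -188.3
grasped t 46.5 ee [0.4121 0.3692 0.0031] w 0.0493 F [-0.723  -0.4937  0.9057]
lifted t 47.3 ee [0.4111 0.3689 0.1389] w 0.0497 F [ 0.5089 -0.2763 -3.2541]
over pad t 48.9 ee [ 0.5185 -0.0411  0.1397] w 0.0495 F [ 0.4053  0.6579 -1.5693]
down t 50.1 ee [ 0.5183 -0.0425  0.0311] w 0.0493 F [ 0.507  -0.3248 -2.0945]
pile 2 ([0.5183, -0.0423], [99, 50], -0.1, 0.0444, 2794) g 179.6
 t 52.3 ee [ 0.4487 -0.0408  0.2493] w 0.0918 F [-1.1069 -0.2241  0.3157]
base [([0.5179, -0.0425], [240, 201], -0.3, 0.0122, 20071)]
measured None g 179.8
[([0.7925, 0.2586], [36, 15], 84.5, 0.0077, 183), ([0.7836, 0.2102], [56, 31], 58.0, 0.0079, 427), ([0.7324, 0.0592], [49, 42], 20.7, 0.0797, 2805), ([0.7286, -0.0727], [105, 23], -89.3, 0.015, 502), ([0.6146, 0.2309], [205, 79], -16.9, 0.0173, 5167), ([0.533, -0.0427], [209, 202], -0.3, 0.0121, 15746)]
pile 3 None g 179.6
 t 54.7 ee [ 0.4494 -0.0409  0.2503] w 0.0921 F [ 0.1213 -0.1977  0.7007]
```

View pics/c2.png

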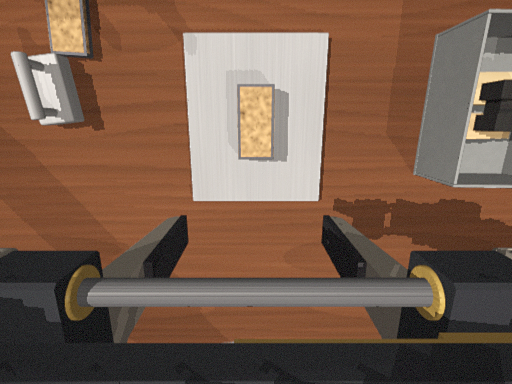

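The weight has been knocked and now sits next to the last plate. I'll take a closer look.

Run:
```python
from h import *
L,_,P=wristobjs(0.021); print([o for o in L if o[0][1]>0.1])
p,d=snap('top','t5.png'); P=cloud('top',d); m=(d>0)&(abs(P[...,1]-.25)<.14)&(abs(P[...,0]-.6)<.12)
print('w>21',rects(P,m&(P[...,2]>.021))); print('p',rects(P,m&(P[...,2]>.007)&(P[...,2]<.0205)),rects(P,m&(P[...,2]>.013)&(P[...,2]<.019)))
cv2.imwrite('pics/t5c.png',cv2.resize(cv2.cvtColor(p[130:250,120:250],cv2.COLOR_RGB2BGR),None,fx=4.5,fy=4.5,interpolation=cv2.INTER_CUBIC))
```

```text
[([0.5641, 0.2441], [90, 49], 5.6, 0.0291, 3204)]
w>21 [([0.5642, 0.2474], [92, 51], 6.1, 0.0295, 671)]
p [([0.6605, 0.2137], [101, 52], -3.4, 0.0166, 685)] [([0.6603, 0.2137], [100, 51], -4.0, 0.0165, 548)]
```

View pics/pl2.png

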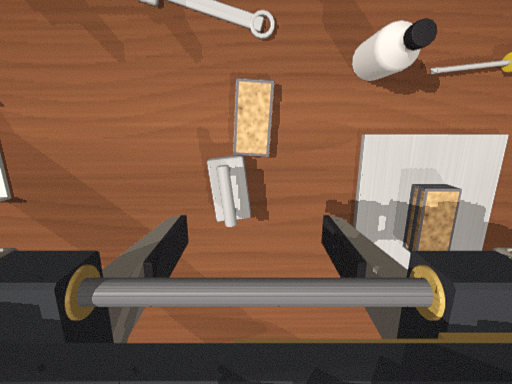

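View pics/t5c.png

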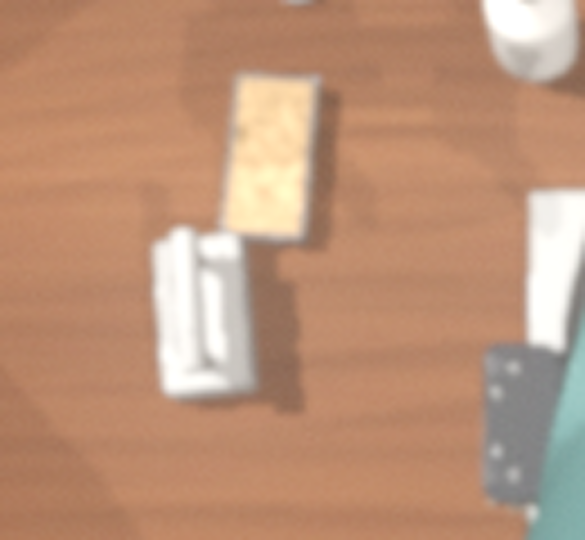

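The weight's far corner is against the near edge of the plate, which has turned to about −3.7°. The straddling fingers clear the weight, so I'll lift straight up.

```bash
sed -i "s/def plate(xy0,a0,i,zt=0.14):/def plate(xy0,a0,i,zt=0.14,zx=0.12):/; s/wristobjs(0.007,f'pl{i}.png')/wristobjs(0.007 if zx>0.1 else 0.0125,f'pl{i}b.png',zx)/" h.py
python3 - <<'E'
from h import *
plate((0.6603,0.2137),-3.8,2,zx=0.0195)
checkpile('c3.png',3)
E
```

```text
measured ([0.6602, 0.2125], [101, 50], -3.3, 0.0164, 2807) g -183.8
grasped t 58.3 ee [0.6602 0.2125 0.0031] w 0.0496 F [ 0.2215 -0.8992  0.9459]
lifted t 59.1 ee [0.6591 0.2127 0.1386] w 0.0498 F [-0.4193 -0.3115 -2.7114]
over pad t 60.2 ee [ 0.5196 -0.0412  0.14  ] w 0.0493 F [ 0.599   0.6938 -2.1731]
down t 61.3 ee [ 0.5183 -0.0425  0.0472] w 0.0494 F [-0.2195  0.0203 -1.1536]
pile 3 ([0.5189, -0.0424], [99, 50], -0.9, 0.0604, 3050) g -180.4
 t 63.5 ee [ 0.4488 -0.0409  0.2494] w 0.092 F [0.2703 0.1023 0.0447]
```

View pics/c3.png

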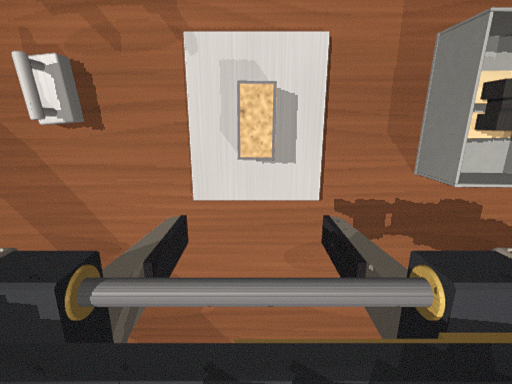

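The pile measures (0.5189, −0.0424), at yaw −0.9° against −0.3° for the base, so it's flush to under a millimetre. Now the weight.

Run:
```python
from h import *
xy0=(0.5641,0.245);a0=5.8
g=hover(xy0,a0)
L,_,P=wristobjs(0.021,'wt.png',zmax=0.09); o=near(L,xy0,(90,50),0.06); 
m=(P[...,2]>.045)&(P[...,2]<.08)&(np.hypot(P[...,0]-xy0[0],P[...,1]-xy0[1])<.08)
print(o,g,'bar',rects(P,m))
print(tip_of('wrist','weight_bar')[:2],tip_of('wrist','weight_foot')[:2])
```

```text
([0.5629, 0.2461], [90, 50], 4.9, 0.0286, 2653) 185.8 bar [([0.563, 0.246], [79, 16], 5.1, 0.0647, 939)]
[{'at': [0.5636, 0.244, 0.0585], 'score': 0.98}] [{'at': [0.5657, 0.2461, -0.0021], 'score': 0.82}]
```

View pics/wt.png

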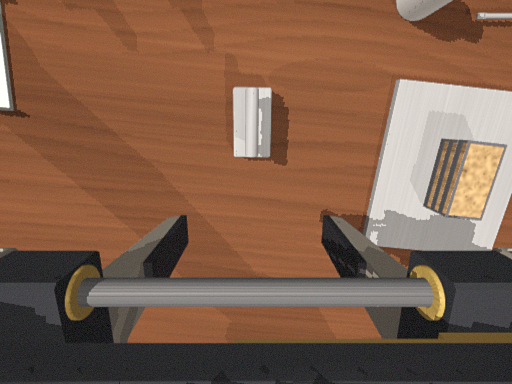

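The weight stands upright at (252,122), and the block and bar agree on its pose. I'll pick it up, then check it in the hand before placing.

Run:
```python
from h import *
xy=np.array([0.563,0.246]);a=5.0;g=185.0
env.reach(np.array([*xy,0.11]),fr(g)); env.movel([*xy,0.039],rate=0.1)
effector.grasp(58); st('grasped'); env.movel([*xy,0.16],rate=0.12); st('lifted')
env.reach(np.array([*PAD,0.16]),fr(PYAW+180)); st('over pad')
snap('side','hold.png'); snap('wrist','holdw.png'); snap('top','holdt.png')
```

```text
grasped t 67.3 ee [0.563  0.2458 0.039 ] w 0.0143 F [ 0.8575 -0.9142  0.9741]
lifted t 68.5 ee [0.5623 0.2459 0.1591] w 0.0145 F [-0.544  -1.2765 -7.133 ]
over pad t 69.6 ee [ 0.5193 -0.0406  0.1599] w 0.0146 F [ 0.4776  0.2462 -7.4425]
```

View pics/hold.png

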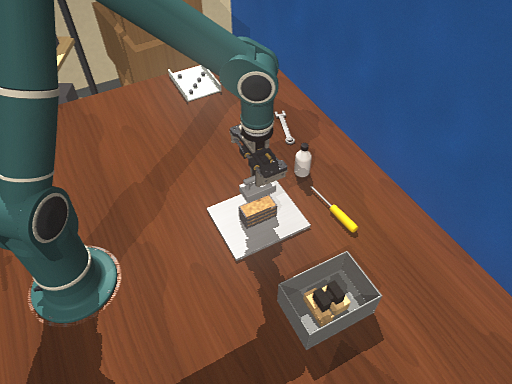

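View pics/holdw.png

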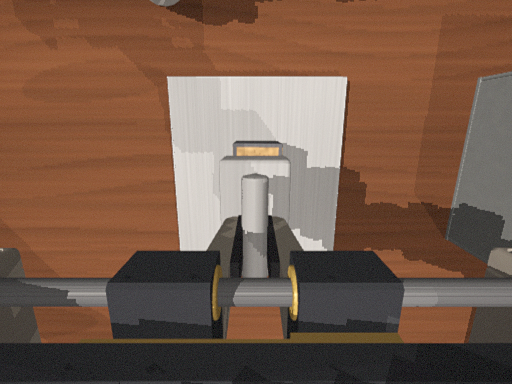

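The weight hangs straight in the jaws. I'll check its tilt from depth, then lower it slowly.

```bash
cat > lo.py <<'E'
from h import *
s=env.sense(); p,d=viewer.read_camera('wrist'); P=cloud('wrist',d,(s['tcp_rot'],np.array(s['ee_pos'])))
zt=s['ee_pos'][2]-0.039+0.028
m=(d>.12)&(abs(P[...,2]-zt)<.012)&(abs(P[...,0]-PAD[0])<.06)&(abs(P[...,1]-PAD[1])<.04)
q=P[m]; A=np.c_[q[:,:2]-PAD,np.ones(len(q))]; c=np.linalg.lstsq(A,q[:,2],rcond=None)[0]
print('px',m.sum(),'slopes deg',np.degrees(c[:2]),'z',c[2],'expected',zt)
L=rects(P,(d>.12)&(P[...,2]>zt-.004)&(P[...,2]<zt+.045)&(abs(P[...,1]-PAD[1])<.05)&(P[...,0]>PAD[0]),50); print(L)
E
python3 lo.py
```

```text
px 3028 slopes deg [-2.152  -0.0401] z 0.14951035267204768 expected 0.14882198472060726
[([0.5413, -0.0407], [50, 46], 89.9, 0.1499, 5634)]
```

Run:
```python
from h import *
env.movel([*PAD,0.115],rate=0.1)
for z in (0.103,0.1015,0.1005,0.0997):
    env.movel([*PAD,z],rate=0.03); f=st(str(z))['wrist_force'][2]
    if f>-3: break
effector.release(); env.pause(0.3); st('rel')
env.movel([*PAD,0.2],rate=0.15)
hover(PAD,PYAW,0.28)
L,p,P=wristobjs(0.07,'f.png',zmax=0.16); print('weight',[o for o in L if abs(o[0][1]+.04)<.05])
L,p,P=wristobjs(0.10,zmax=0.16,minpx=60); print('bar',[o for o in L if abs(o[0][1]+.04)<.05])
L,p,P=wristobjs(0.02,zmax=0.07); print('pile',[o for o in L if abs(o[0][1]+.04)<.05])
snap('side','fs.png'); st()
```

```text
0.103 t 71.0 ee [ 0.5184 -0.0425  0.1029] w 0.0144 F [ 0.1627  1.3805 -7.6519]
0.1015 t 71.2 ee [ 0.5184 -0.0424  0.1015] w 0.0145 F [-0.0576 -0.5942 -7.8545]
0.1005 t 71.5 ee [ 0.5184 -0.0424  0.1005] w 0.0145 F [-1.1049  0.8791 -7.8161]
0.0997 t 71.7 ee [ 0.5184 -0.0424  0.0997] w 0.0141 F [-0.8165  0.4422 -7.8401]
rel t 73.2 ee [ 0.5184 -0.0424  0.0997] w 0.0918 F [0.5263 0.5232 0.839 ]
weight [([0.5182, -0.0422], [90, 50], -0.4, 0.0886, 2670)]
bar [([0.5182, -0.0425], [80, 15], -0.6, 0.1247, 900)]
pile []
 t 74.9 ee [ 0.4485 -0.0421  0.2799] w 0.092 F [ 0.2784 -0.5981 -0.6197]
```

View pics/f.png

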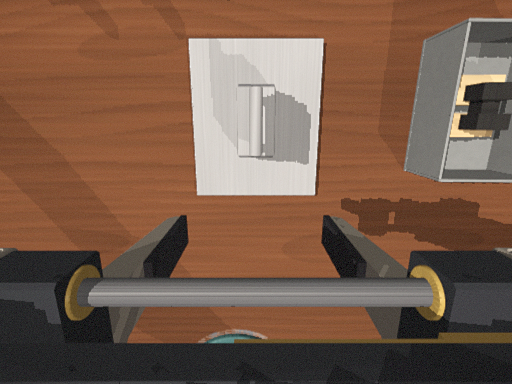

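View pics/fs.png

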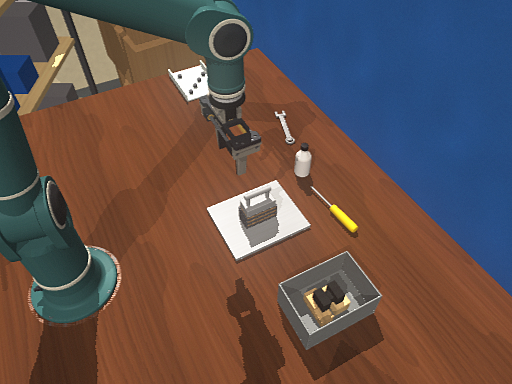

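The weight stands upright at (255,120) in the wrist view, centred on the pile. All three scraps are in the bin. Handing in.

Run:
```python
from h import *
env.movel([0.44,-0.04,0.33],rate=0.2); print(workorder.finish_job()); st()
```

```text
the job is handed in; nothing more can be done
None
the job is handed in; nothing more can be done
```

The job is done and handed in at about 75 s on the robot's clock, with no verdict reported. This start had three pieces of rubbish (no paper ball) and three plates.

- **Order:** All three pieces of rubbish went into the bin first. The plates were then stacked one by one on the pad, and the weight went on last.
- **Bin:** The three pieces lie inside, with the highest at about 0.079 m under the 0.090 m rim.
- **Pile:** After each placing, the top plate measured within about 0.5 mm of the pad centre used, (0.5184, −0.0424). Yaw was −0.1°, −0.1° and −0.9°, against about −0.3° for the base, so the top plate is turned about 0.6°.
- **Weight:** It is at (0.5182, −0.0422), yaw −0.4°, with the bar top at the height expected when it stands upright.
- **Disturbances:** The weight was knocked against the last plate partway through. I measured both again and carried on. I saw no grip slip.
- **Bystanders:** The bottle and screwdriver look undisturbed in the last side picture.

**Failed or odd checks:** The first measurement of the third plate found nothing because of the knocked weight. In the hand, the weight read about 2° of tilt along its length, so I checked again after release. My last attempt to measure the pile's sides under the weight returned no reading, so flushness rests on the checks after each plate and the pictures.

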